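Set sprung tweezers to their gap mark under the inspection ring light

TASK

Pick up the big sprung tweezers from the mat and bring their tips in under the ring light of the inspection stand, with the tweezers level and the tips centred on the ring's axis and half-way between its base and the ring, without touching the stand. Squeeze them until the black pointer on the moving blade stands at the red clip on the white gauge bar, never so far that the tips meet, and hold that gap steady there for two seconds. Finish still holding them like that, and leave the clip, the jar, the bottle and the tip box where they are.

Things in the scene. Friction and masses are not known exactly. Their poses are not given: they have to be found in the camera images.
- tweezers: Sprung steel tweezers with blue grips, 178 mm long, about 75 g, loose, flat on the mat, blades side by side (they close horizontally). Origin: underside, half-way between the grips at rest; x to the tips, y from the stiff blade (-y) to the moving blade (+y), z up. Blades 12 mm high. Blue hinge block at x = -75 mm, tips at x = 95 mm, 36 mm apart inside at rest.
- grip (a point): Where to grip from above, fingers closing along y: the tweezers' x = 0, y = 0, z = 7 mm, same axes. The grips are 14 mm high, 48 mm wide outside at rest (y -24 to 24). Stiff grip: a flat 44 mm long. Moving grip: upright rounded pad, 6 mm radius, at x = 0. Squeezed, the stiff blade stays flat on its finger and the other turns.
- jaw (a joint): Angle of the moving blade, rad: 0 = sprung open, grows as squeezed; tips meet at 0.21. Each 0.01 rad closes the outer width at the grip by 0.75 mm, the tips by 1.7 mm, and moves the pointer 1.65 mm along the bar to the stiff blade. The spring pushes back at the grip with about 4 N when just touched, 12 N at 0.10, 17 N at 0.16 rad, and reopens the blade when let go.
- clip (a joint): Place of the red clip on the gauge bar, m: how far the pointer must travel from rest, towards the stiff blade, to stand level with the clip's middle (0.012 to 0.026, set at the start; stiff, not to be moved). Jaw angle wanted = this / 0.165.
- pointer (a point): Top of the black pointer on the moving blade, just beyond the gauge bar: x = 89.5, y = 19.5 (at rest), z = 20 mm in the tweezers' frame.
- mark (a point): Middle of the red clip (6 mm wide along y, z 20 to 26 mm), axes as the tweezers'. It sits on a white gauge bar, 8 mm wide, fixed to the stiff blade and lying across above both blades at the tweezers' x = 80 mm (y -21 to 35, z 17 to 20 mm). On target the pointer is within the clip's width: 3 mm either side of its middle along the bar.
- tips (a point): Point between the tips, fixed to the stiff blade: x = 95, y = -10, z = 6 mm in the tweezers' frame (about the middle of the gap when squeezed to the mark).
- stand: White inspection stand, fixed. Origin on the work surface under the ring's axis; x from its open front to the rear. Base plate 12 mm high, x -53 to 77, y -50 to 50 mm, with a black disc and yellow dot under the ring's axis. Level white ring light, radii 28 outer and 20 mm inner, underside 90, top 104 mm high, on a 12 mm post at x = 62 mm; front (-x) and sides open.
- inspect (a point): Inspection point on the ring's axis, 51 mm above the work surface, half-way between base plate and ring; axes as the stand's.
- mat: Pale green silicone mat, fixed, 250 x 130 x 3 mm, on which the tweezers lie. Origin at the centre of its underside.
- jar: White specimen jar with orange cap, 52 mm across, 65 mm high, bystander. Origin at the centre of its underside.
- bottle: White bottle with blue cap, 60 mm across, 140 mm high, bystander. Origin at the centre of its underside.
- tipbox: Blue pipette tip box with white lid, 85 x 120 x 51 mm, bystander. Origin at the centre of its underside.

How it is judged:
By the outcome, as a careful person would: the job done as asked, in the order asked, and still so for the second after the job is handed in, while the arm keeps its last pose, push and grip.
It also fails if it takes over 48 s, if anything falls off the work surface, if the arm or the gripper's body presses on something with over 40 N, if the wrist force passes 120 N, or if a joint passes its speed limit or range.

ROBOT

A 6-joint arm with a two-finger parallel gripper is mounted at the origin on the work surface. World frame = base frame: x ahead of the robot, y to its left, z up, the work surface at z = 0. Lengths are in m, angles in degrees, forces in N, time in s.
With the tool pointing down it reaches from about 0.375 to 0.75 m from the base axis. Payload 9 kg.
Tool frame: the origin (TCP) lies where the fingers leave the gripper's body, on its centre line; the fingertips stand 73 mm ahead of it and the grasp point (between the pads) lies 54 mm ahead of it (robot.tip_reach is the distance from the TCP to the fingertips, in m); z points along the fingers, y is the line along which they close (so a half turn about z gives the same grasp; the last joint's range is limited). The gripper opens to 85 mm and grips with 20 to 120 N. Pads are 22 mm wide; open, the fingers measure 114 mm over their backs; the gripper's body (76 mm by 85 mm) begins 54 mm behind the grasp point. The pads swing forward as they close: fully open they stand 13 mm farther back than shut.
Start: joints at [-80.942, 5.964, 5.575, 89.605, 0, 77.527], TCP at [0.22, -0.558, 0.304] pointing down, gripper open.
Joint ranges: [-171.21, 171.21], [-48.23, 106.86], [-62.78, 66.21], [-105.2, 120.99], [-86.42, 89.51], [-180, 180]. Speed limits (degrees/s): [127.2, 127.2, 147.25, 180, 180, 180].

INTERFACE

Orientations are given as [roll, pitch, yaw] about the fixed x, y, z axes, in that order (R = Rz(yaw) Ry(pitch) Rx(roll)).
In Python, from plant import robot gives the robot as it stands. Calls block until the motion is done:
- robot.move_pose(position, orientation): joint-space move of the TCP to a pose.
- robot.line_to(position, vel=0.15, rotation=None, guard=None): straight line of the TCP; rotation=None keeps the orientation; vel is the mean speed in m/s. With guard (N) it stops when the force on the tool has changed by that much, and returns True; else False.
- robot.goto_joints(angles): joint-space move.
- robot.set_gripper(opening): finger opening in m; the grip force is fixed at half the most; returns when the fingers have stopped.
- robot.pause(seconds).
- robot.ik(position, orientation): joint angles nearest the present ones, or None.
- robot.observe(): the state.
- robot.grab_frame(name): name is "side" or "top" or "wrist"; returns the picture (384x512x3 uint8, blue, green, red); there is no depth.
- robot.get_calibration(name): a dict with "vertical_fov" (degrees; the focal length in pixels is half the picture's height over the tangent of half this angle, whatever the lens; pixels are square), "cx", "cy" (the principal point, pixels), "rvec" (rotation vector, rad) and "tvec" (3), from world to camera coordinates, as OpenCV has them. Camera axes: x right, y down, z forward; pixel columns grow to the right and rows downward; lengths in m; the calibration is good to about 2 mm. A picture is of the moment at which its call begins: read the wrist's pose just before it. get_calibration takes no time and is no camera call; for the wrist camera it gives the pose at the moment of the call.
A pose or a line that the arm cannot do raises robot.IKError and nothing moves.
- robot.job_done(): hands the job in; it is judged then, once.
The state is a dict: "time": time; "q": joint angles; "qvel": joint speeds; "joint_torque": joint torques, N m; "tool_pos": TCP position; "tcp_rot": TCP orientation; "ft_force": force on the tool from outside, world axes, zero at the start; "torque": the same for the moment, N m; "gripper_width": finger opening in m; "gripper_force": force on a finger pad.
Only numpy, scipy, OpenCV 4.12 (cv2) and the standard library are available. Lean on these libraries where they do the work, as an engineer would, in place of code of your own. Each camera call takes 0.05 s, during which the arm holds its last target. There are 200 camera calls.

## Working session

There is one attempt and no reset: what is moved stays moved. The work goes in short steps, each a Python script; the robot and the scene stay as the last script left them, time stands still between calls to the robot, and variables do not carry over. Pictures are saved under pics/ and viewed, at most 10 in all, crops included, and the job is handed in when it is done.

```bash
ls; mkdir -p pics; cat > h.py <<'E'
import numpy as np, cv2
from plant import robot
def cal(n):
    c=robot.get_calibration(n); f=192/np.tan(np.radians(c["vertical_fov"])/2)
    R=cv2.Rodrigues(np.array(c["rvec"],float))[0]; t=np.array(c["tvec"],float).ravel()
    return f,c["cx"],c["cy"],R,t
def ray(C,u,v):
    f,cx,cy,R,t=C
    return -R.T@t, R.T@np.array([(u-cx)/f,(v-cy)/f,1.])
def onz(C,u,v,z):
    o,d=ray(C,u,v); return o+d*(z-o[2])/d[2]
def proj(C,p):
    f,cx,cy,R,t=C; q=R@np.array(p)+t; return np.array([f*q[0]/q[2]+cx,f*q[1]/q[2]+cy])
E
python3 - <<'E'
from h import *
for n in ("top","side","wrist"):
    C=cal(n); im=robot.grab_frame(n); cv2.imwrite(f"pics/{n}0.png",im)
    print(n,robot.get_calibration(n), -C[3].T@C[4])
a=cv2.imread("pics/top0.png");cv2.imwrite("pics/top0b.png",cv2.resize(a,(800,600),interpolation=cv2.INTER_CUBIC))
E
```

```text
pics
top {'vertical_fov': 57.694991678668615, 'cx': 262.6739283759816, 'cy': 194.58715825487025, 'rvec': array([ 2.17319944, -2.16944512,  0.11454409]), 'tvec': array([-0.00539554,  0.63511279,  0.98589695])} [ 5.32131677e-01 -2.31120639e-04  1.04509616e+00]
side {'vertical_fov': 42.42146601001656, 'cx': 249.62308543697534, 'cy': 188.405259070232, 'rvec': array([ 0.79676388, -2.47914844,  1.24927605]), 'tvec': array([0.49363038, 0.27231192, 1.07220944])} [0.01879019 0.86164401 0.85127807]
wrist {'vertical_fov': 70.83372433586024, 'cx': 252.97379723184196, 'cy': 194.1172935575671, 'rvec': array([-2.40657325,  1.63782248,  0.22197537]), 'tvec': array([-0.59900096, -0.03460092,  0.37800477])} [ 0.28224067 -0.53265686  0.37336219]
```

View pics/top0b.png

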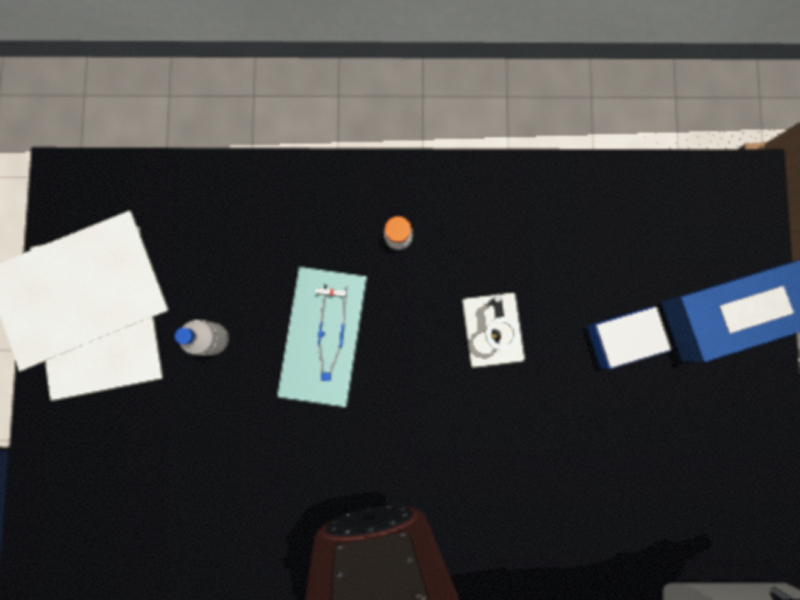

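View pics/side0.png

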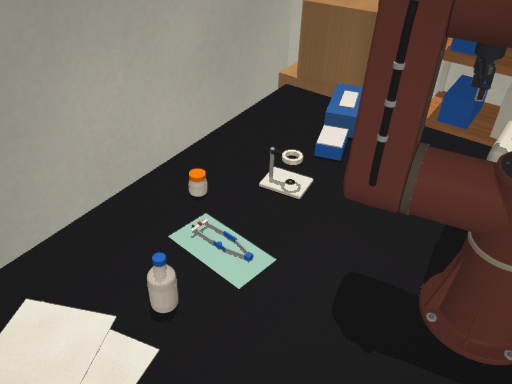

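The top view (800x600) shows the tweezers on the mat, with grips at about (320,334) and (342,335), the hinge at (325,377) and the bar with its red clip at (332,293). The stand is at about (495,330) with its post to the rear (+x). The side view agrees.

```bash
python3 - <<'E'
from h import *
im=cv2.imread("pics/top0.png"); C=cal("top"); hsv=cv2.cvtColor(im,cv2.COLOR_BGR2HSV)
def comps(m,z,name,box,amin=5):
    mm=np.zeros_like(m); x0,y0,x1,y1=box; mm[y0:y1,x0:x1]=m[y0:y1,x0:x1]
    n,l,s,c=cv2.connectedComponentsWithStats(mm)
    for i in range(1,n):
        if s[i,4]>=amin: print(name,s[i],c[i].round(1),onz(C,*c[i],z).round(4))
    return mm
comps(cv2.inRange(hsv,(100,130,60),(130,255,255)),.017,"blue",(175,165,240,265))
comps(cv2.inRange(hsv,(0,120,80),(8,255,255))|cv2.inRange(hsv,(172,120,80),(180,255,255)),.027,"red",(175,165,240,265),1)
m=comps(cv2.inRange(hsv,(0,0,110),(180,70,255)),.012,"white",(285,175,345,245),50)
r=cv2.minAreaRect(cv2.findNonZero(m)); print([onz(C,*p,.012).round(4) for p in cv2.boxPoints(r)])
g=comps(cv2.inRange(hsv,(70,30,80),(95,150,255)),.003,"mat",(170,160,245,265),200)
r=cv2.minAreaRect(cv2.findNonZero(g)); print([onz(C,*p,.003).round(4) for p in cv2.boxPoints(r)])
Cw=cal("wrist"); o=robot.observe(); print(o["tool_pos"],o["tcp_rot"],o["time"]); 
from scipy.spatial.transform import Rotation as Ro
Rt=Ro.from_euler("xyz",o["tcp_rot"],degrees=True).as_matrix(); print("cam in tool",Rt.T@(-Cw[3].T@Cw[4]-o["tool_pos"]),"axes(cam cols)\n",(Rt.T@Cw[3].T).round(3),"fwd world",Cw[3].T@[0,0,1])
E
```

```text
blue [204 212   3   4  10] [204.8 213.5] [0.5803 0.1661 0.017 ]
blue [218 213   1   8   8] [218.  216.5] [0.5716 0.1271 0.017 ]
blue [206 239   5   5  21] [208.  240.6] [0.5011 0.1551 0.017 ]
red [212 186   1   2   2] [212.  186.5] [0.6593 0.1448 0.027 ]
white [ 296  187   40   48 1454] [315.2 211.2] [ 0.588  -0.1604  0.012 ]
[array([ 0.6491, -0.1012,  0.012 ]), array([ 0.6636, -0.2039,  0.012 ]), array([ 0.5307, -0.2199,  0.012 ]), array([ 0.5166, -0.1184,  0.012 ])]
mat [ 177  171   58   90 3540] [205.2 215.9] [0.5739 0.1671 0.003 ]
[array([0.4615, 0.25  , 0.003 ]), array([0.715 , 0.2167, 0.003 ]), array([0.6938, 0.0804, 0.003 ]), array([0.4412, 0.117 , 0.003 ])]
[ 0.22016753 -0.55794931  0.30330944] [-1.79942434e+02 -1.07579192e-02  2.15289528e+01] 0.15
cam in tool [ 0.0670322  -0.00079619 -0.07014324] axes(cam cols)
 [[-0.    -0.964 -0.266]
 [ 1.    -0.     0.001]
 [-0.001 -0.266  0.964]] fwd world [-0.2473964  -0.09733353 -0.96401307]
```

```bash
python3 - <<'E'
from h import *
import pickle
robot.move_pose([0.515,-0.131,0.25],[180,0,-25]); print(robot.observe()["time"],robot.observe()["q"])
Cs=cal("wrist"); a=robot.grab_frame("wrist")
robot.move_pose([0.58,0.147,0.20],[180,0,-8]); print(robot.observe()["time"],robot.observe()["q"])
Ct=cal("wrist"); b=robot.grab_frame("wrist")
cv2.imwrite("pics/s1.png",a);cv2.imwrite("pics/t1.png",b); pickle.dump((Cs,Ct),open("c1.pkl","wb"))
E
```

```text
2.0417 [-2.84467767e+01 -6.27081874e+00 -1.22281743e+01  8.40290203e+01
 -1.02206240e-02  1.76574476e+02]
7.0583 [ 1.70732095e+00  6.00697850e+00 -5.17825223e+00  7.88154670e+01
 -1.40969930e-04 -1.70276509e+02]
```

View pics/s1.png

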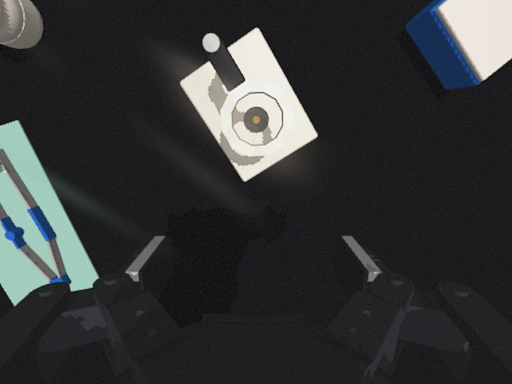

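View pics/t1.png

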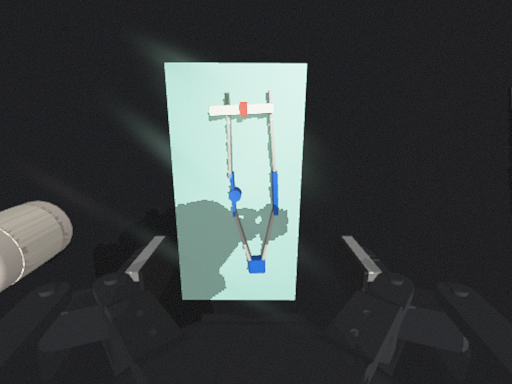

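s1 shows the stand with its yellow dot at about (256,119), the ring around it and the post foot near (235,85). t1 shows the tweezers with bar ends at (210,110) and (273,108), clip (243,108), pad (235,194), stiff grip (276,193), hinge (257,265) and pointer (227,97).

```bash
python3 - <<'E'
from h import *
import pickle
Cs,Ct=pickle.load(open("c1.pkl","rb"))
a=cv2.imread("pics/s1.png");b=cv2.imread("pics/t1.png")
def comps(im,lo,hi,box,amin,C,z,name):
    m=cv2.inRange(cv2.cvtColor(im,cv2.COLOR_BGR2HSV),lo,hi); mm=np.zeros_like(m); x0,y0,x1,y1=box; mm[y0:y1,x0:x1]=m[y0:y1,x0:x1]
    n,l,s,c=cv2.connectedComponentsWithStats(mm); out=[]
    for i in range(1,n):
        if s[i,4]>=amin:
            print(name,s[i],c[i].round(1),onz(C,*c[i],z).round(4)); out.append((l==i).astype(np.uint8))
    return out
comps(b,(105,130,60),(130,255,255),(215,160,290,280),15,Ct,.017,"blue")
comps(b,(0,120,80),(8,255,255),(200,90,285,125),5,Ct,.029,"red")
comps(b,(172,120,80),(180,255,255),(200,90,285,125),5,Ct,.029,"red2")
w=comps(b,(0,0,165),(180,40,255),(200,90,285,125),20,Ct,.023,"bar")
if w:
    m=sum(w); r=cv2.minAreaRect(cv2.findNonZero(m)); print(r,[onz(Ct,*p,.023).round(4) for p in cv2.boxPoints(r)])
comps(a,(15,80,80),(40,255,255),(235,100,275,140),3,Cs,.0125,"dot")
comps(a,(0,0,0),(180,255,110),(235,100,275,140),50,Cs,.0125,"disc")
g=cv2.inRange(cv2.cvtColor(a,cv2.COLOR_BGR2HSV),(0,0,120),(180,80,255)); g[:,:175]=0;g[:,330:]=0;g[190:]=0;g[:60,:225]=0
r=cv2.minAreaRect(cv2.findNonZero(g)); print("base",[onz(Cs,*p,.012).round(4) for p in cv2.boxPoints(r)])
for n,im,(x0,y0,x1,y1) in(("t",b,(200,85,290,125)),("s",a,(175,20,325,190))):
    k=8 if n=="t" else 3.5; cv2.imwrite(f"pics/{n}1c.png",cv2.resize(im[y0:y1,x0:x1],None,fx=k,fy=k,interpolation=cv2.INTER_CUBIC))
E
```

```text
blue [229 173  12  43 228] [233.9 193.9] [0.5798 0.1661 0.017 ]
blue [272 172   6  43 218] [274.6 192.6] [0.5756 0.1267 0.017 ]
blue [248 256  17  17 243] [256.2 264.8] [0.5005 0.1551 0.017 ]
red [241 102   6  14  80] [243.4 108.8] [0.6561 0.1449 0.029 ]
bar [ 200   90   85   35 2452] [242.3 106. ] [0.6587 0.1456 0.023 ]
((242.0, 107.0), (34.0, 84.0), 90.0) [array([0.6768, 0.1796, 0.023 ]), array([0.6667, 0.1082, 0.023 ]), array([0.6386, 0.1113, 0.023 ]), array([0.649, 0.185, 0.023])]
dot [252 116   8   8  50] [255.9 119.3] [ 0.5745 -0.1628  0.0125]
disc [244 107  24  25 356] [256.8 118.5] [ 0.5748 -0.1641  0.0125]
base [array([ 0.6478, -0.1035,  0.012 ]), array([ 0.6564, -0.2021,  0.012 ]), array([ 0.5301, -0.2276,  0.012 ]), array([ 0.5139, -0.1198,  0.012 ])]
```

View pics/t1c.png

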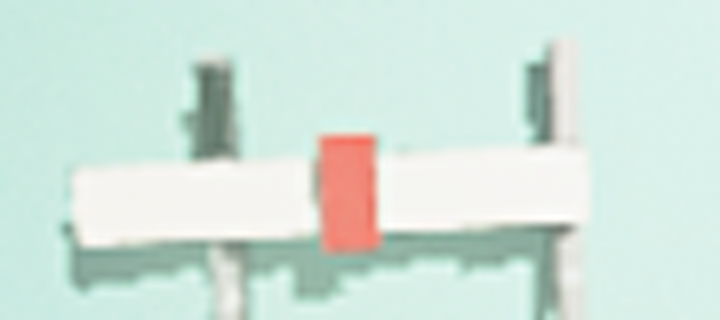

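View pics/s1c.png

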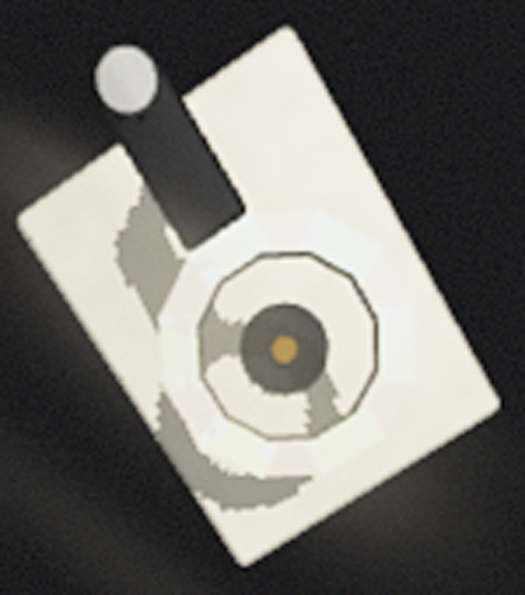

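t1c: the bar ends are at crop (75,208) and (588,187), and the clip top is centred at (349,193). The pointer's dark top is at about (213,65-155). s1c: the dot is at the ring's centre, so the ring's axis is confirmed.

```bash
python3 - <<'E'
from h import *
import pickle
Cs,Ct=pickle.load(open("c1.pkl","rb"))
L=onz(Ct,209.4,111,.023);R=onz(Ct,273.5,108.4,.023);K=onz(Ct,243.6,109.1,.029)
P=onz(Ct,200+213/8,85+110/8,.023)
hinge=np.array([.5005,.1551]);mid=np.array([.5777,.1464])
d=(L-R)[:2]; print("bar len",np.linalg.norm(d)); yaw=np.degrees(np.arctan2(-d[0],d[1])); print("yaw bar",yaw)
bc=((L+R)/2)[:2]; v=bc-hinge; 
# bar centre (80,7), hinge (-75,0)
print("dist",np.linalg.norm(v),"yaw long",np.degrees(np.arctan2(v[1],v[0])-np.arctan2(7,155)))
y=np.radians(-6.3); ex=np.array([np.cos(y),np.sin(y)]);ey=np.array([-ex[1],ex[0]])
print("origin from bar",bc-.08*ex-.007*ey,"hinge",hinge+.075*ex)
O=(bc-.08*ex-.007*ey)
t=(K-R)[:2]@ey; print("clip y",t-.021,"travel",.0195-(t-.021),"clip rel pointer", (P-K)[:2]@ey, "x of clip",(K[:2]-O)@ex,"pointer y",(P[:2]-O)@ey)
print(robot.ik([.578,.1465,.064],[180,0,-6.3]), robot.observe()["gripper_width"])
for s in(-30,-33,-36):
    y=np.radians(s); ex=np.array([np.cos(y),np.sin(y)]);ey=np.array([-ex[1],ex[0]])
    g=np.array([.5745,-.163])-.095*ex+.01*ey; print(s,g,robot.ik([*g,.106],[180,0,s]))
E
```

```text
bar len 0.05609910471614609
yaw bar -5.804559293157121
dist 0.15555841484777455 yaw long -5.622865223515717
origin from bar [0.57555491 0.14867921] hinge [0.57504707 0.14686993]
clip y 0.004934538970355073 travel 0.014565461029644927 clip rel pointer 0.014529311703168627 x of clip 0.08022061776494778 pointer y 0.01941534696733457
[   1.66933012   11.0783293   -14.17770226   64.74396844    0.
 -172.03066988] 0.08539566335341756
-30 [ 0.49722759 -0.10683975] [ -26.89026027   -6.49202889  -27.60459547   68.88743342    0.
 -176.89026027]
-33 [ 0.50027269 -0.10287259] [ -26.31942107   -6.09661388  -27.23676082   68.85985306    0.
 -173.31942107]
-36 [ 0.50352124 -0.09907023] [ -25.75922741   -5.65312233  -26.82215323   68.83096911    0.
 -169.75922741]
```

```bash
python3 - <<'E'
from h import *
print("reach",robot.tip_reach)
r=[180,0,-5.9]; p=[.5757,.1478]
robot.set_gripper(.060); print("reach60",robot.tip_reach,robot.observe()["gripper_width"])
robot.move_pose([*p,.11],r)
hit=robot.line_to([*p,.066],vel=.03,guard=3); o=robot.observe(); z=o["tool_pos"][2]; print(hit,o["tool_pos"],o["ft_force"],o["time"])
if hit:
    robot.line_to([*p,z+.004],vel=.05)
o=robot.observe(); print(o["tool_pos"],o["ft_force"],o["time"])
cv2.imwrite("pics/t2.png",robot.grab_frame("wrist"))
E
```

```text
reach 0.0726
reach60 0.0726 0.060285399371516356
True [0.57553373 0.14780814 0.07056718] [-1.5815523  -0.54060371  6.30423004] 9.1167
[0.57601323 0.14777812 0.07492227] [0.33502304 0.99111927 0.38471578] 9.3667
```

View pics/t2.png

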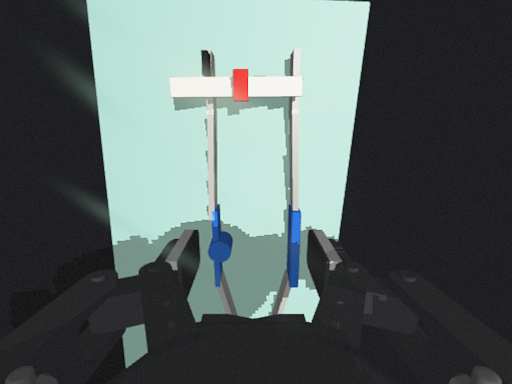

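t2: the fingers straddle both grips, with the pad at (220,247), the stiff grip at (294,245) and the pads at x≈180 and 328. Next I close lightly and lift.

```bash
python3 - <<'E'
from h import *
import pickle
def st(t):
    o=robot.observe(); print(t,round(o["time"],2),o["tool_pos"].round(4) if hasattr(o["tool_pos"],"round") else o["tool_pos"],"w",round(o["gripper_width"],5),"F",o["gripper_force"],np.round(o["ft_force"],2))
for w in (.050,.047,.044): robot.set_gripper(w); st(w)
p=robot.observe()["tool_pos"]; robot.line_to([p[0],p[1],.15],vel=.1); st("up")
C=cal("wrist"); im=robot.grab_frame("wrist"); cv2.imwrite("pics/t3.png",im); pickle.dump(C,open("c3.pkl","wb"))
E
```

```text
0.05 9.68 [0.5756 0.1478 0.0744] w 0.05006 F 0.0 [ 0.89 -0.76 -0.35]
0.047 9.9 [0.5757 0.1478 0.0745] w 0.04727 F 5.068704262375832 [ 1.18 -0.21 -0.35]
0.044 10.12 [0.576  0.1478 0.0749] w 0.0445 F 8.7535759806633 [ 0.45 -0.33  2.63]
up 11.03 [0.5756 0.1477 0.1492] w 0.04419 F 8.285950273275375 [-0.11 -0.95 -1.44]
```

View pics/t3.png

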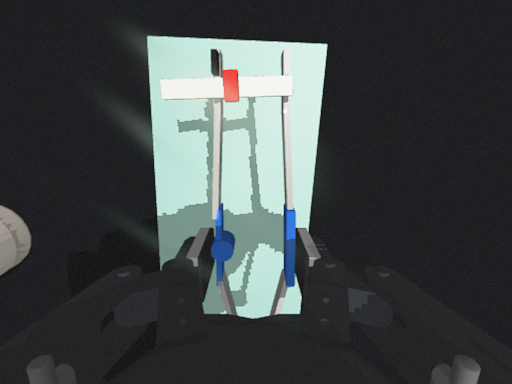

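t3: the tweezers are held and lifted. The bar runs from (161,90) to (293,85), with the clip at (231,86) and the pointer at (217,55).

```bash
python3 - <<'E'
from h import *
import pickle
from scipy.spatial.transform import Rotation as Ro
C3=pickle.load(open("c3.pkl","rb")); f,cx,cy,_,_=C3
def bar(fn):
    im=cv2.imread(fn); h=cv2.cvtColor(im,cv2.COLOR_BGR2HSV); m=cv2.inRange(h,(0,0,150),(180,18,255))
    m|=cv2.inRange(h,(0,120,80),(8,255,255))|cv2.inRange(h,(172,120,80),(180,255,255)); m[:68]=0;m[105:]=0;m[:,:150]=0;m[:,310:]=0
    m=cv2.morphologyEx(m,cv2.MORPH_OPEN,np.ones((7,7),np.uint8))
    r=cv2.minAreaRect(cv2.findNonZero(m)); b=cv2.boxPoints(r); b=b[np.argsort(b[:,0])]; return b[:2].mean(0),b[2:].mean(0),r
o=robot.observe(); p=np.array(o["tool_pos"])
R=Ro.from_euler("xyz",o["tcp_rot"],degrees=True).as_matrix()
print("rot",o["tcp_rot"])
for fn in("pics/t2.png","pics/t3.png"):
    L,Rr,r=bar(fn); print(fn,L,Rr,r)
    zb=p[2]-.0717+.020   # bar top
    A,B=onz(C3,*L,zb),onz(C3,*Rr,zb)
    a,b=(R.T@(A-p)),(R.T@(B-p)); d=a-b
    print("len",np.linalg.norm(d),"L tool",a.round(4),"R tool",b.round(4),"yaw in tool",np.degrees(np.arctan2(d[0],-d[1])))
E
```

```text
rot [179.97378113   0.19903819  -5.901381  ]
pics/t2.png [169.  84.] [302.  84.] ((235.5, 84.0), (32.0, 133.0), 90.0)
len 0.05593666100104067 L tool [ 0.0813 -0.0359  0.0514] R tool [0.0813 0.0201 0.0514] yaw in tool -0.0021007386890397445
pics/t3.png [160.04437   87.331856] [292.26416  82.92454] ((226.15426635742188, 85.1281967163086), (30.449758529663086, 132.293212890625), 88.09085083007812)
len 0.05573472911215864 L tool [ 0.08   -0.0398  0.0514] R tool [0.0817 0.0159 0.0514] yaw in tool -1.7820808380302677
```

```bash
python3 - <<'E'
from h import *
import pickle
s=-34; y=np.radians(s); ex=np.array([np.cos(y),np.sin(y)]);ey=np.array([-ex[1],ex[0]])
g=np.array([.5745,-.163])-.096*ex+.0057*ey; z=.1176
def st(t):
    o=robot.observe(); print(t,round(o["time"],2),np.round(o["tool_pos"],4),np.round(o["tcp_rot"],2),"w",round(o["gripper_width"],5),"F",round(o["gripper_force"],2),np.round(o["ft_force"],2))
pre=g-.09*ex
robot.move_pose([*pre,z],[180,0,s]); st("pre")
robot.line_to([*g,z],vel=.04); st("in")
robot.set_gripper(.0413); st("sq"); robot.pause(.3); st("sq")
print(g); C=cal("wrist"); im=robot.grab_frame("wrist"); pickle.dump(C,open("c4.pkl","wb"))
cv2.imwrite("pics/f4.png",im); cv2.imwrite("pics/side4.png",robot.grab_frame("side"))
cv2.imwrite("pics/f4b.png",cv2.resize(im[0:260,110:400],None,fx=2.3,fy=2.3,interpolation=cv2.INTER_CUBIC))
E
```

```text
pre 12.07 [ 0.4242 -0.0541  0.118 ] [-1.7997e+02 -5.0000e-02 -3.3940e+01] w 0.04399 F 8.3 [ 0.62  0.2  -0.27]
in 14.47 [ 0.498  -0.1045  0.1176] [-180.    0.  -34.] w 0.04414 F 8.3 [ 0.03 -0.23 -1.2 ]
sq 14.69 [ 0.4981 -0.1046  0.1176] [-180.   -0.  -34.] w 0.04163 F 11.19 [ 0.34 -0.86  0.12]
sq 14.99 [ 0.4981 -0.1046  0.1176] [180.   0. -34.] w 0.04125 F 11.19 [ 0.47 -0.14 -1.03]
[ 0.49809979 -0.10459197]
```

View pics/f4b.png

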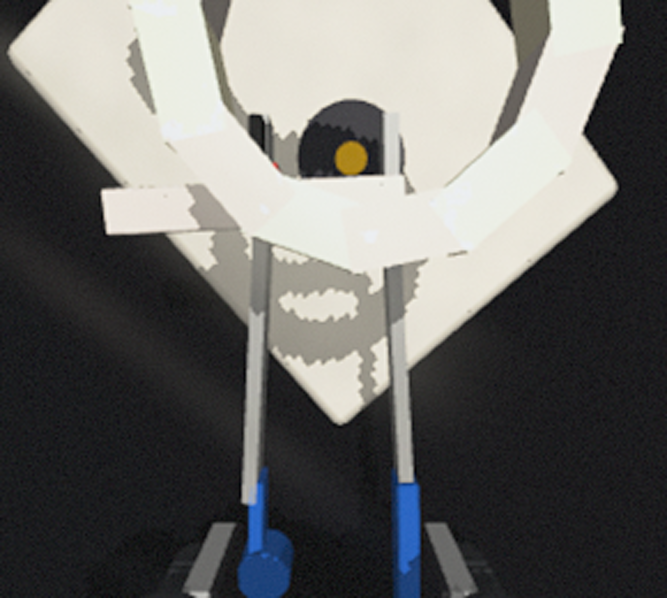

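f4b (scale 2.3, offset (110,0)): the tips are through the ring's view opening, with the moving tip at (260,115), the stiff tip at (391,112) and the dot at (351,158). The near ring rim mostly hides the clip, and a red sliver shows at (275,166) beside the pointer.

```bash
python3 - <<'E'
from h import *
import pickle
C=pickle.load(open("c4.pkl","rb")); z0=.1176-.0717-.0004
y=np.radians(-34); ex=np.array([np.cos(y),np.sin(y)]);ey=np.array([-ex[1],ex[0]])
g=np.array([.4981,-.1046])
W=lambda u,v,z: onz(C,110+u/2.3,v/2.3,z)[:2]
def T(q): return np.array([(q-g)@ex,(q-g)@ey]).round(4)
L,R=W(105,211,z0+.02),W(404,186,z0+.02)
print("bar",T(L),T(R),np.linalg.norm(L-R)); d=(L-R)/np.linalg.norm(L-R)
print("dot",W(351,158,.0125),"tool",T(W(351,158,.0125)))
print("stiff tip in",T(W(386,112,z0+.012)),"moving tip in",T(W(268,115,z0+.012)))
print("expected clip y px", (proj(C,[*(R+d*(.0259)),z0+.026])-[110,0])*2.3, "edges",[(proj(C,[*(R+d*(.0259+e)),z0+.026])-[110,0])*2.3 for e in(-.003,.003)])
print("pointer y from R",(W(258,120,z0+.02)-R)@d-.021)
ex2=np.array([d[1],-d[0]]); tips=R+.015*ex2+.011*d; print("tips world",tips,"err",tips-[.5745,-.163],"yaw rel",np.degrees(np.arctan2(-d[0],d[1]))+34)
im=cv2.imread("pics/f4.png"); sd=cv2.imread("pics/side4.png"); q=proj(cal("side"),[.5745,-.163,.051]).astype(int); print(q)
a=cv2.resize(im[40:100,200:260],(480,480),interpolation=cv2.INTER_CUBIC); b=cv2.resize(sd[q[1]-30:q[1]+30,q[0]-15:q[0]+25],(320,480),interpolation=cv2.INTER_CUBIC)
cv2.imwrite("pics/comp.png",np.hstack([a,b]))
E
```

```text
bar [0.0779 0.0416] [ 0.0822 -0.0135] 0.05529316058987483
dot [ 0.57444991 -0.16279393] tool [ 0.0958 -0.0056]
stiff tip in [ 0.0963 -0.0106] moving tip in [0.0958 0.0118]
expected clip y px [259.78783965 193.60563848] edges [array([276.89334077, 192.1730194 ]), array([242.70070841, 195.03671904])]
pointer y from R 0.004461932531911107
tips world [ 0.57718655 -0.15958158] err [0.00268655 0.00341842] yaw rel 4.457082065256088
[291 169]
```

View pics/comp.png

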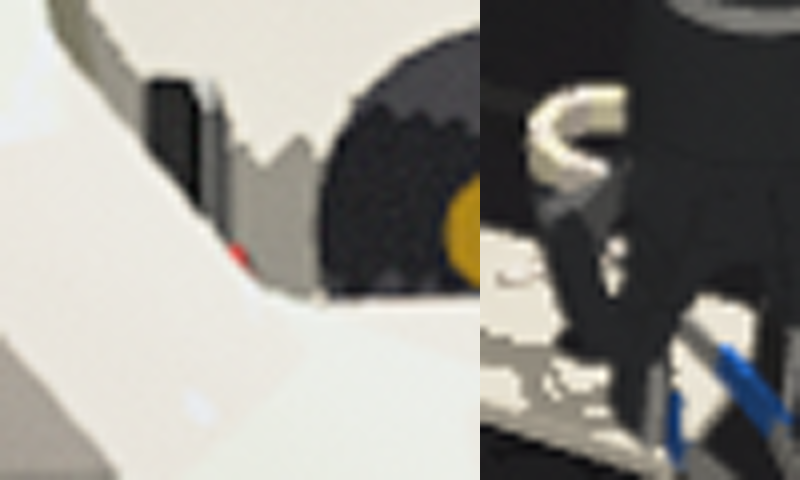

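comp: the black pointer's centre is at f4b (257,130). The red sliver's corner at (275,165) matches the clip's predicted right edge, so the pointer is within about 0.5 mm of the clip's middle. The tips lie about 3.5 mm too far left (towards the moving blade), so I shift, hold and check.

```bash
python3 - <<'E'
from h import *
y=np.radians(-34); ex=np.array([np.cos(y),np.sin(y)]);ey=np.array([-ex[1],ex[0]])
g=np.array([.4981,-.1046])-.0036*ey
robot.line_to([*g,.1176],vel=.02); robot.pause(.5)
for i in range(6):
    o=robot.observe(); print(round(o["time"],2),np.round(o["tool_pos"],4),round(o["gripper_width"],5),round(o["gripper_force"],2),np.round(o["ft_force"],2)); robot.pause(.5)
C=cal("wrist"); im=robot.grab_frame("wrist"); cv2.imwrite("pics/f5.png",im)
h=cv2.cvtColor(im,cv2.COLOR_BGR2HSV); box=np.zeros(h.shape[:2],np.uint8); box[30:110,190:320]=255
m=cv2.inRange(h,(15,120,80),(40,255,255))&box; d=cv2.findNonZero(m).reshape(-1,2).mean(0); print("dot",d,onz(C,*d,.0125))
m=(cv2.inRange(h,(0,100,80),(8,255,255))|cv2.inRange(h,(172,100,80),(180,255,255)))&box; r=cv2.findNonZero(m); print("red",None if r is None else (r.reshape(-1,2).min(0),r.reshape(-1,2).max(0),len(r)))
for r in (50,53,56): print(r,im[r,200:300].max(1).tolist())
E
```

```text
15.93 [ 0.4961 -0.1075  0.1176] 0.04164 11.19 [ 0.83 -0.99 -0.57]
16.43 [ 0.4961 -0.1076  0.1176] 0.04158 11.19 [-0.02 -0.74 -0.29]
16.93 [ 0.4961 -0.1076  0.1176] 0.04146 11.19 [-1.13  0.11 -0.2 ]
17.43 [ 0.4961 -0.1076  0.1176] 0.04125 11.19 [ 0.58  0.32 -0.44]
17.93 [ 0.4961 -0.1076  0.1176] 0.04119 11.19 [-0.01 -0.62 -0.54]
18.43 [ 0.4961 -0.1076  0.1176] 0.04127 11.19 [ 0.23 -0.31 -0.25]
dot [256.2816092   68.41954023] [ 0.57467676 -0.16273999  0.0125    ]
red (array([217,  70], dtype=int32), array([231,  78], dtype=int32), 87)
50 [128, 144, 155, 153, 152, 152, 154, 153, 152, 151, 148, 186, 229, 233, 234, 225, 230, 206, 99, 28, 26, 30, 31, 72, 170, 210, 189, 217, 234, 233, 233, 232, 232, 232, 233, 232, 233, 234, 237, 232, 159, 60, 71, 70, 76, 72, 72, 72, 71, 73, 72, 76, 75, 73, 77, 75, 74, 77, 73, 71, 76, 73, 78, 76, 77, 74, 77, 72, 78, 76, 74, 66, 105, 189, 234, 234, 200, 196, 219, 194, 134, 139, 194, 224, 232, 233, 232, 233, 233, 232, 234, 233, 233, 232, 233, 232, 233, 233, 233, 233]
53 [219, 153, 143, 154, 154, 154, 152, 154, 153, 152, 152, 151, 150, 147, 149, 153, 156, 146, 96, 40, 42, 45, 49, 37, 9, 145, 139, 109, 213, 237, 233, 233, 232, 233, 233, 234, 235, 198, 104, 62, 51, 35, 52, 70, 74, 68, 63, 72, 74, 76, 70, 70, 75, 75, 75, 76, 78, 74, 73, 75, 76, 78, 76, 76, 75, 75, 76, 75, 77, 75, 76, 75, 75, 72, 90, 80, 115, 193, 219, 215, 214, 216, 214, 223, 232, 233, 233, 233, 233, 232, 233, 233, 233, 233, 232, 232, 233, 233, 233, 233]
56 [237, 239, 233, 202, 160, 151, 150, 153, 155, 154, 156, 154, 155, 155, 154, 153, 158, 131, 74, 39, 45, 47, 45, 36, 7, 89, 95, 70, 130, 223, 232, 218, 228, 236, 238, 222, 131, 45, 35, 39, 38, 43, 42, 37, 39, 42, 42, 36, 36, 33, 36, 44, 54, 66, 56, 31, 55, 72, 76, 76, 78, 73, 74, 76, 75, 78, 75, 72, 75, 77, 76, 73, 74, 79, 74, 70, 117, 192, 218, 216, 213, 214, 214, 221, 232, 233, 233, 233, 233, 232, 234, 233, 234, 234, 233, 232, 232, 233, 232, 233]
```

```bash
python3 -c "
from plant import robot
print(robot.job_done())"
```

```text
the job is handed in; nothing more can be done
None
```

I handed the job in at about 18.5 s of the 48 s allowed, with the tweezers held under the ring and the grip steady for over 2 s. By my measurements the pointer is within about 1 mm of the red clip's middle and the tips within about 1–2 mm of the ring's axis. Height (about 51 mm) and level come from the grasp geometry and the gauge bar's apparent length, since the side view was blocked.

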